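# Pry a stuck tin open and hold the lid ajar

### The job

The lid of the dark red tin is stuck on its rubber seal: pick up the scraper by its handle, put its blade under the steel lip at the front of the lid and lever the lid up until the seal gives way, without flinging it wide open. Finish while still holding the scraper, its blade keeping the lid still and ajar with the front of the lip about 3 cm higher than when shut. Touch the tin and lid only with the scraper, and leave the other things on the table where they are.

Things in the scene. Friction and masses are not known exactly. Their poses are not given: they have to be found in the camera images.
- tin: Dark red hinged tin fixed to the table, 92 mm deep (x), 134 mm wide (y), 36 mm high. Origin at the centre of its underside; its front (the side with the lip) faces its own -x, its z is up. The lid is 2 mm thick, its underside 34 mm up, hinged on a line along y at x = +47 mm, z = 34 mm, and level when shut. The tin never moves as a whole; only its lid does.
- lid_lip (a point): Point on the steel prying lip riveted to the middle of the lid's front edge and turning with the lid: 2 mm thick, 56 mm wide (y), standing 20 mm out in front of the tin's front wall. The point is the middle of the overhang, on the lip's underside (34 mm above the table and 102 mm from the hinge line when shut); axes as the tin's when shut. Nothing lies beneath it.
- tin_lid (a joint): Opening angle of the tin's lid in rad, 0 shut. The front of the lip rises about 11 mm for each 0.1 rad. A rubber seal holds it shut: about 5 N upward at the lip breaks it free within the first 0.1 rad, after that only the lid's own weight (about 1 N at the lip) is left, and the lid falls shut again if not held up.
- scraper: Scraper, 178 mm long, 90 g. Origin mid-length, on the handle's underside, z up. Steel blade 70 mm wide, 2 mm thick, 9 to 11 mm above the origin, free edge at x = -89 mm, at first pointing roughly to the right. Wooden handle 28 mm wide, 18 mm high, x = -16 to +89 mm; grip it firmly. Starts across the vice from the tin; not the fixed scraper at the table's far left.
- mallet: Bystander: wooden mallet lying down, 261 x 110 x 65 mm, origin at the centre of its underside. Leave alone.
- water_pot: Bystander: blue round pot, 72 mm across, 62 mm high, origin at the centre of its underside. Leave alone.
- tape_roll: Bystander: roll of yellow tape lying flat, 104 mm across, 25 mm high, origin at the centre of its underside. Leave alone.
- slip_pot: Bystander: white round pot, 72 mm across, 75 mm high, origin at the centre of its underside. Leave alone.
- clay_cutter: Bystander: round grey metal clay cutter, 62 mm across, 30 mm high, origin at the centre of its underside. Leave alone.
- test_tile: Bystander: blue-green glazed tile, 70 x 40 x 8 mm, origin at the centre of its underside. Leave alone.

How it is judged:
On the way:
1. the scraper, held in the gripper, has broken the lid free of its seal (value of joint tin_lid above 0.1 rad and contact force between scraper and tin above 0.1 N and contact force between the fingers and scraper above 1 N), for 0.1 s.
At the end, for the whole second after the job is handed in: The lid stands still, open between 0.16 and 0.42 rad (front of the lip 18 to 46 mm above its shut height), resting on the blade of the scraper, which the gripper still holds clear of the table (its origin more than 20 mm up); the hand does not touch the tin (value of joint tin_lid between 0.16 and 0.42 rad and velocity of joint tin_lid between -0.1 and 0.1 rad/s and contact force between scraper and tin above 0.1 N and contact force between the fingers and scraper above 1 N and height (world z) of scraper above 0.02 m and contact force between each of the arm, the fingers and tin below 1 N); the arm keeps its last pose, push and grip.
It fails at once if the lid was flung wide open (more than 0.65 rad, the lip 7 cm up) (value of joint tin_lid above 0.65 rad).
It fails at once if the hand or arm touched the tin or its lid (contact force between any of the fingers, the arm and tin above 1 N).
It fails at once if a bystander was shifted by more than 25 mm (distance of any of mallet, water_pot, tape_roll, slip_pot, clay_cutter, test_tile from where it was at the start of the episode above 0.025 m).
It also fails if it takes over 46 s, if anything falls off the work surface, if the arm or the gripper's body presses on something with over 40 N, if the wrist force passes 120 N, or if a joint passes its speed limit or range.

### The arm

A 6-joint arm with a two-finger parallel gripper is mounted at the origin on a cart in front of the work surface, level with it; the furniture and walls round the work are solid. World frame = base frame: x ahead of the robot, y to its left, z up, the work surface at z = 0. Lengths are in m, angles in rad, forces in N, time in s.
With the tool pointing down it reaches from about 0.35 to 0.85 m from the base axis. Payload 8.1 kg.
Tool frame: the origin (TCP) lies at the very end of the fingers, on their centre line; the grasp point (between the pads) lies 19 mm behind it; z points along the fingers, x is the direction in which the jaws open and shut, and the axes are right-handed (so a half turn about z gives the same grasp; the last joint's range is limited). The gripper opens to 93 mm and grips with 3 to 60 N. Pads are 15 mm wide; open, the fingers measure 128 mm over their backs; the gripper's body (75 mm by 188 mm) begins 65 mm behind the grasp point.
Start: joints at [-1.246, 0.13, 1.488, -0, 1.523, -0.085], TCP at [0.239, -0.55, 0.219] pointing down, gripper open.
Joint ranges: [-2.96, 2.96], [-0.89, 2.26], [0.02, 2.5], [-1.34, 4.48], [0, 2.73], [-2.66, 2.66]. Speed limits (rad/s): [2.39, 2.39, 2.79, 3.14, 3.14, 3.14].

### API

Orientations are given as a rotation vector (axis times angle).
In Python, from plant import robot gives the robot as it stands. The module is installed in compiled form; this text tells all that it offers.
- The arm moves only by the tool jog_arm, never from a script. Its argument "commands" is one flat list of numbers, 5 for each row, row after row: the gripper's target within -1 to 1 (shut at 1, half-way at 0, fully open at -1), then the shift along the tool's x, y, z in m, then the turn about the tool's z in degrees. A call has 1 to 20 rows; each row shifts and turns the commanded pose from where the row before left it, along the tool's axes as they then stand; what a row does not reach is not made up. A row lasts 1/12 s, in which the tool goes at most 41.7 mm and 7.16 degrees, less where a joint would pass 70% of its speed; a pose out of reach is approached as far as the arm can. A call is refused whole if a number of a shift passes 0.0417 or a number of a turn 7.16, either way. A call with a gripper value outside its range is refused whole. The fingers move at their own pace and stop on an object; "grip_force" is the grip in N (left out, the last holds). Time passes only in rows, so rows that do not move let the fingers close. It gives the time, the measured TCP pose, the force and the opening at its end, in the units of the state.
- robot.read_state(): the state, without advancing time (a new reading comes with each control period).
- robot.read_camera(name): name is "scene" or "top" or "wrist"; returns a dict with "img" (400x640x3 uint8, blue, green, red), "vfov" (degrees; the focal length in pixels is half the picture's height over the tangent of half this angle, whatever the lens; pixels are square), "cx", "cy" (the principal point, pixels), "k1" (the pictures are not rectified: a ray, as slopes to the right and down, at radius r is drawn at 1 + k1 r^2 times it, then the intrinsics apply), "extrinsics" (4x4, takes a point from world to camera coordinates). Camera axes: x right, y down, z forward; pixel columns grow to the right and rows downward; lengths in m; the calibration is good to about 2 mm. A picture is of the moment at which its call begins. There is no depth.
- robot.close_job(): hands the job in, once; it reports no verdict.
Trained networks look in a picture, given as the dict that the camera call returned (one of the last four; its "shot" number tells which), for a name from the list of things; names that differ only in an ending like _2 or _b are one class to them, and where a whole thing is asked for, a point or a joint stands for the part that bears it (a point fixed in the world has none). Each returns a list of dicts, best first, with "score" (0 to 1); they miss things now and then, are a little off and sometimes report something else, mostly with a low value. They report only what shows in the picture. A call takes as long as a camera call.
- robot.recognise(thing, picture): "box" ([centre column, centre row, width, height] as shares, 0 to 1, of the picture: columns of its width, rows of its height, round what is visible of it).
- robot.pinpoint(thing, picture): "position" ([row, column] as shares, 0 to 1, of the picture: columns of its width, rows of its height: a listed point, or the origin of a listed thing).
The state is a dict: "t": time; "q": joint angles; "dq": joint speeds; "joint_torque": joint torques, N m; "tool_pos": TCP position; "orientation": TCP orientation; "force": force on the tool from outside, world axes, zero at the start; "wrist_torque": the same for the moment, N m; "opening": finger opening in m.
Only numpy, scipy, OpenCV 4.12 (cv2) and the standard library are available. Lean on these libraries where they do the work, as an engineer would, in place of code of your own. Each camera call takes 0.05 s, during which the arm holds its last target.

## Working session

There is one attempt and no reset: what is moved stays moved. The work goes in short steps, Python scripts to look and compute and a tool call to move; the robot and the scene stay as the last step left them, time stands still between calls to the robot, and variables do not carry over. Pictures are saved under pics/ and viewed, and the job is handed in when it is done.

Besides the shell and the picture viewer there is one more tool, called after ">>>" by a JSON object that holds its "op" and its "data". jog_arm: Moves the arm, as the interface text tells. Its arguments: {"type":"object","properties":{"commands":{"type":"array"},"grip_force":{"type":"number"}},"required":["commands"]}

```bash
mkdir -p pics
cat > h.py <<'E'
import numpy as np, cv2
from plant import robot
def snap(name,fn):
    p=robot.read_camera(name); cv2.imwrite('pics/'+fn,p['img']); return p
def ray(p,u,v):
    h=p['img'].shape[0]; f=h/2/np.tan(np.radians(p['vfov'])/2)
    K=np.array([[f,0,p['cx']],[0,f,p['cy']],[0,0,1.]])
    s=cv2.undistortPoints(np.array([[[u,v]]],float),K,np.array([p['k1'],0,0,0.]))[0,0]
    E=np.array(p['extrinsics']);R=E[:3,:3];c=-R.T@E[:3,3]
    return c,R.T@np.array([s[0],s[1],1])
def at(p,u,v,z):
    c,d=ray(p,u,v); return c+d*(z-c[2])/d[2]
def proj(p,X):
    h=p['img'].shape[0]; f=h/2/np.tan(np.radians(p['vfov'])/2)
    E=np.array(p['extrinsics']);K=np.array([[f,0,p['cx']],[0,f,p['cy']],[0,0,1.]])
    r=cv2.Rodrigues(E[:3,:3])[0]
    return cv2.projectPoints(np.array(X,float).reshape(-1,1,3),r,E[:3,3],K,np.array([p['k1'],0,0,0.]))[0].reshape(-1,2)
E
python3 - <<'E'
from h import *
for n in ['scene','top']:
    p=snap(n,n+'0.png')
    E=np.array(p['extrinsics']);print(n,-E[:3,:3].T@E[:3,3],E[2,:3])
    for t,z in [('tin',0),('lid_lip',.034),('scraper',0),('mallet',0),('water_pot',0),('tape_roll',0),('slip_pot',0),('clay_cutter',0),('test_tile',0)]:
        for r in robot.pinpoint(t,p)[:2]:
            v,u=r['position'];u*=640;v*=400
            print(t,round(r['score'],2),round(u),round(v),at(p,u,v,z).round(3))
s=robot.read_state();print(s['t'],s['tool_pos'],s['orientation'],s['opening'])
E
```

```text
scene [-0.15943525  1.38210537  0.96208156] [ 0.39461723 -0.75058157 -0.53000429]
tin 0.81 355 183 [ 0.512 -0.194  0.   ]
lid_lip 0.61 368 175 [ 0.465 -0.243  0.034]
scraper 0.71 310 223 [0.539 0.19  0.   ]
mallet 0.75 261 298 [0.472 0.632 0.   ]
water_pot 0.9 264 262 [0.566 0.477 0.   ]
tape_roll 0.91 299 269 [ 0.436  0.453 -0.   ]
slip_pot 0.55 372 168 [ 0.496 -0.378  0.   ]
clay_cutter 0.48 345 159 [ 0.662 -0.405  0.   ]
test_tile 0.64 397 169 [ 0.383 -0.425  0.   ]
top [0.36959611 0.10021157 1.858602  ] [ 0.07663839 -0.00109549 -0.99705835]
tin 0.59 408 204 [ 0.525 -0.231  0.   ]
lid_lip 0.8 411 214 [ 0.486 -0.237  0.034]
scraper 0.8 298 193 [0.558 0.178 0.   ]
mallet 0.77 175 212 [0.474 0.632 0.   ]
mallet 0.7 409 203 [ 0.528 -0.234  0.   ]
water_pot 0.67 217 190 [0.562 0.481 0.   ]
water_pot 0.42 300 189 [0.571 0.172 0.   ]
tape_roll 0.89 224 227 [0.426 0.451 0.   ]
tape_roll 0.33 174 212 [0.474 0.637 0.   ]
slip_pot 0.91 462 209 [ 0.511 -0.433  0.   ]
clay_cutter 0.42 453 166 [ 0.672 -0.399  0.   ]
test_tile 0.72 458 248 [ 0.366 -0.418  0.   ]
1.0 [ 0.23907445 -0.55030305  0.21860986] [-2.62691699e+00  1.72293938e+00  4.47939435e-05] 0.09297352025311859
```

Run:
```python
import cv2
a=cv2.imread('pics/top0.png')[130:290,140:500];cv2.imwrite('pics/top0z.png',cv2.resize(a,None,fx=2.2,fy=2.2,interpolation=cv2.INTER_CUBIC))
a=cv2.imread('pics/scene0.png')[100:330,220:460];cv2.imwrite('pics/scene0z.png',cv2.resize(a,None,fx=2.5,fy=2.5,interpolation=cv2.INTER_CUBIC))
```

```text
(no output)
```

View pics/top0z.png

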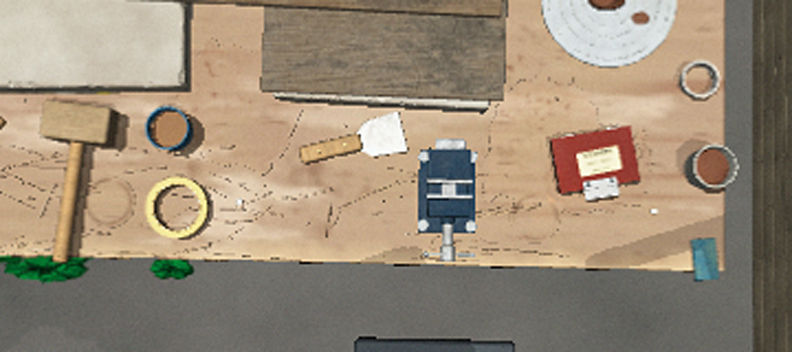

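View pics/scene0z.png

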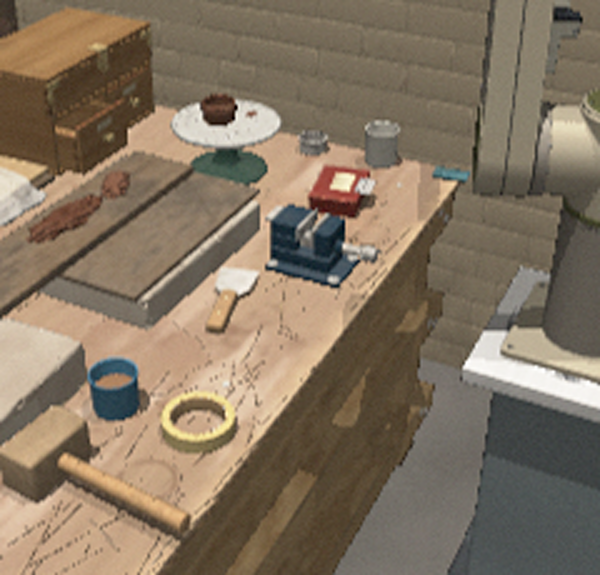

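The top picture (zoomed) shows the scraper at about px (298,193), its blade pointing right. The vice is at (343,215), and the tin is at (410,204) with its lip on the robot side. Next I'll check the wrist view and the arm's kinematics.

Run:
```python
from h import *
p=snap('wrist','w0.png')
E=np.array(p['extrinsics']);print(-E[:3,:3].T@E[:3,3],E[2,:3])
s=robot.read_state()
print(cv2.Rodrigues(np.array(s['orientation']))[0].round(3),p['vfov'])
t=cv2.imread('pics/top0.png')
a=t[185:220,385:435];b=t[175:210,270:330]
cv2.imwrite('pics/tz.png',cv2.resize(a,None,fx=14,fy=14,interpolation=cv2.INTER_CUBIC))
cv2.imwrite('pics/sz.png',cv2.resize(b,None,fx=13,fy=13,interpolation=cv2.INTER_CUBIC))
```

```text
[ 0.30287391 -0.52347158  0.38463076] [-0.23106399 -0.10043618 -0.96774067]
[[ 0.398 -0.917 -0.   ]
 [-0.917 -0.398 -0.   ]
 [ 0.     0.    -1.   ]] 64.78843615812431
```

View pics/w0.png

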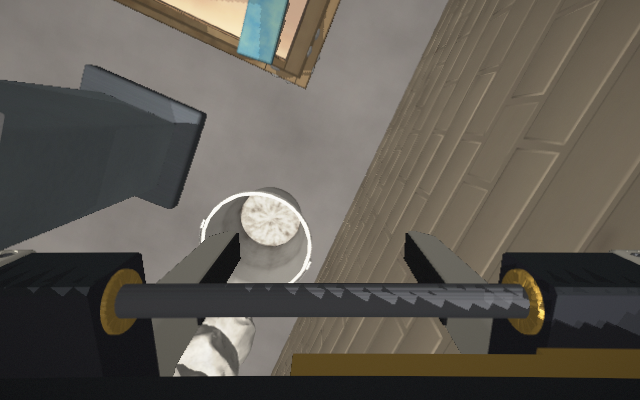

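View pics/tz.png

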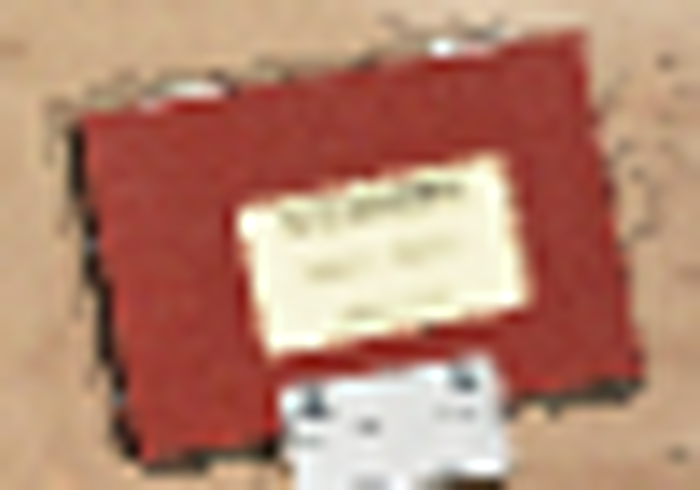

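View pics/sz.png

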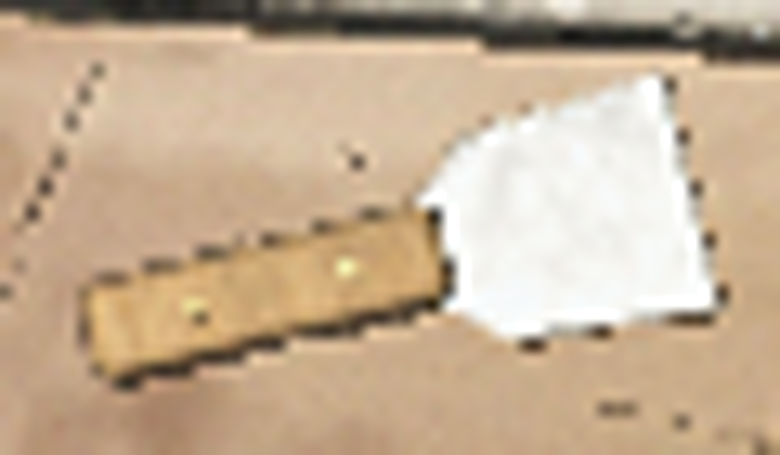

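Run:
```python
from h import *
from scipy.optimize import least_squares
p=robot.read_camera('top')
def px(z,o,k): return (np.array(z,float)+.5)/k-.5+np.array(o)
def fit(loc,pix,x0):
    def W(x):
        c,s=np.cos(x[2]),np.sin(x[2]);return loc@np.array([[c,s,0],[-s,c,0],[0,0,1]])+np.array([x[0],x[1],0])
    r=least_squares(lambda x:(proj(p,W(x))-pix).ravel(),x0);print(r.x.round(4),np.degrees(r.x[2]).round(1),r.fun.reshape(-1,2).round(1).tolist())
tl=np.array([[.046,.067,.036],[.046,-.067,.036],[-.046,-.067,.036],[-.046,.067,.036]])
fit(tl,px([(80,115),(583,32),(643,380),(140,460)],(385,185),14),[.52,-.23,.15])
sl=np.array([[.089,-.014,.018],[-.016,-.014,.018],[-.016,.014,.018],[.089,.014,.018],[-.089,-.035,.011],[-.089,.035,.011]])
fit(sl,px([(85,290),(425,207),(445,297),(105,375),(660,75),(718,300)],(270,175),13),[.55,.18,1.8])
# board near edge
print(at(p,270+500/13,175+50/13,0.04), at(p,270+780/13,175+60/13,0.04))
```

```text
[ 0.5296 -0.2335  0.1831] 10.5 [[-0.1, -0.1], [0.1, 0.1], [0.2, -0.1], [-0.1, 0.1]]
[0.5496 0.1735 1.8386] 105.3 [[-0.9, -0.1], [0.5, -0.6], [0.8, -0.2], [-0.7, 0.7], [0.2, -0.4], [0.3, 0.5]]
[0.606192   0.14097632 0.04      ] [0.60520507 0.062016   0.04      ]
```

>>> {"op": "jog_arm", "data": {"commands": [-0.1,-0.0226,-0.0239,0,0,-0.1,-0.0226,-0.0239,0,0,-0.1,-0.0226,-0.0239,0,0,-0.1,-0.0226,-0.0239,0,0,-0.1,-0.0226,-0.0239,0,0,-0.1,-0.0226,-0.0239,0,0,-0.1,-0.0226,-0.0239,0,0,-0.1,-0.0226,-0.0239,0,0,-0.1,-0.0226,-0.0239,0,0,-0.1,-0.0226,-0.0239,0,0,-0.1,-0.0226,-0.0239,0,0,-0.1,-0.0226,-0.0239,0,0,-0.1,-0.0226,-0.0239,0,0,-0.1,-0.0226,-0.0239,0,0,-0.1,-0.0226,-0.0239,0,0,-0.1,-0.0226,-0.0239,0,0,-0.1,-0.0226,-0.0239,0,0,-0.1,-0.0226,-0.0239,0,0,-0.1,-0.0226,-0.0239,0,0,-0.1,-0.0226,-0.0239,0,0], "grip_force": 60}}

```text
t: 2.77
tool_pos: [0.4979, 0.0564, 0.2189]
orientation: [-2.627, 1.723, -0.001]
force: [0.8, -1.1, -0.1]
opening: 0.0511
```

>>> {"op": "jog_arm", "data": {"commands": [-0.1,-0.0226,-0.0239,0,0,-0.1,-0.0226,-0.0239,0,0,-0.1,-0.0226,-0.0239,0,0,-0.1,-0.0226,-0.0239,0,0,-0.1,0,0,0,-6.8,-0.1,0,0,0,-6.8,-0.1,0,0,0,-6.8,-0.1,0,0,0,-6.8,-0.1,0,0,0,-6.8,-0.1,0,0,0,-6.8,-0.1,0,0,0,-6.8,-0.1,0,0,0,-6.8,-0.1,0,0,0,-6.8,-0.1,0,0,0,-6.8,-0.1,0,0,0,-6.8,-0.1,0,0,0,-7,-0.1,0,0,0,0,-0.1,0,0,0,0]}}

```text
t: 4.27
tool_pos: [0.5491, 0.1757, 0.2186]
orientation: [-3.115, -0.412, -0.0]
force: [-0.9, 0.9, 0.7]
opening: 0.0512
```

Run:
```python
from h import *
p=snap('wrist','w1.png')
s=robot.read_state()
R=cv2.Rodrigues(np.array(s['orientation']))[0];print(s['t'],s['tool_pos'],np.degrees(np.arctan2(R[1,0],R[0,0])),s['opening'])
for r in robot.pinpoint('scraper',p)[:2]:
    v,u=r['position'];u*=640;v*=400
    print(r['score'],u,v,at(p,u,v,0))
def W(l,x=(.5496,.1735,1.8386)):
    c,s=np.cos(x[2]),np.sin(x[2]);return np.array(l)@np.array([[c,s,0],[-s,c,0],[0,0,1]])+np.array([x[0],x[1],0])
sl=np.array([[.089,-.014,.018],[-.016,-.014,.018],[-.016,.014,.018],[.089,.014,.018],[-.089,-.035,.011],[-.089,.035,.011],[0,0,.018]])
print(proj(p,W(sl)).round(0).tolist())
```

```text
4.3167 [0.54908179 0.17573156 0.21863789] 15.021278655894767 0.05130910289635231
0.64 319.168 177.2 [0.54630081 0.1732292  0.        ]
[[334.0, 101.0], [334.0, 194.0], [310.0, 194.0], [309.0, 102.0], [350.0, 248.0], [295.0, 248.0], [322.0, 180.0]]
```

View pics/w1.png

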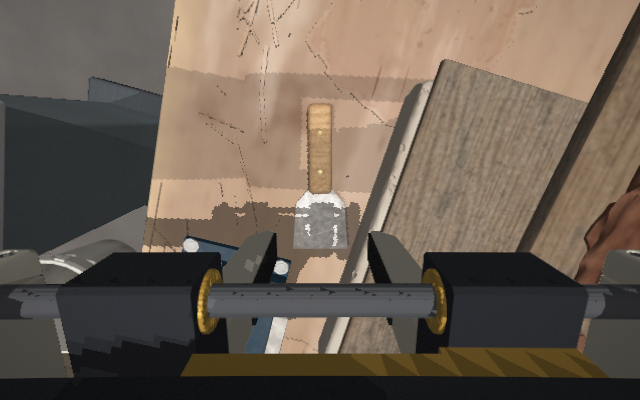

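Run:
```python
from h import *
p=robot.read_camera('wrist')
print(at(p,421,85,0), [at(p,442,61,h).round(3).tolist() for h in (.02,.04,.06,.08)])
print(at(p,369,240,0),at(p,385,240,.04),at(p,385,240,.06))
```

```text
[0.63145355 0.30713674 0.        ] [[0.64, 0.332, 0.02], [0.634, 0.327, 0.04], [0.628, 0.322, 0.06], [0.622, 0.317, 0.08]]
[0.63039853 0.10997527 0.        ] [0.63807028 0.12857205 0.04      ] [0.63185817 0.13515495 0.06      ]
```

>>> {"op": "jog_arm", "data": {"commands": [-0.1,-0.001,0,0.02,0,-0.1,0,0,0.02,0,-0.1,0,0,0.02,0,-0.1,0,0,0.02,0,-0.1,0,0,0.02,0,-0.1,0,0,0.02,0,-0.1,0,0,0.02,0,-0.1,0,0,0.02,0,-0.1,0,0,0.01,0,-0.1,0,0,0.01,0,-0.1,0,0,0.01,0,-0.1,0,0,0.01,0,-0.1,0,0,0,0]}}

```text
t: 5.5
tool_pos: [0.547, 0.1752, 0.0168]
orientation: [3.114, 0.417, -0.004]
force: [-0.7, -0.6, -0.8]
opening: 0.0514
```

>>> {"op": "jog_arm", "data": {"commands": [-0.1,0,0,0.008,0,-0.1,0,0,0.005,0,-0.1,0,0,0.003,0,-0.1,0,0,0,0]}}

```text
t: 5.83
tool_pos: [0.5477, 0.1753, 0.002]
orientation: [3.114, 0.418, -0.001]
force: [0.1, -0.8, 0.2]
opening: 0.0514
```

>>> {"op": "jog_arm", "data": {"commands": [1,0,0,0,0,1,0,0,0,0,1,0,0,0,0,1,0,0,0,0,1,0,0,0,0,1,0,0,0,0,1,0,0,0,0,1,0,0,0,0,1,0,0,0,0,1,0,0,0,0], "grip_force": 60}}

```text
t: 6.67
tool_pos: [0.5484, 0.1755, 0.003]
orientation: [-3.114, -0.418, -0.001]
force: [-0.8, -0.6, 5.2]
opening: 0.0274
```

>>> {"op": "jog_arm", "data": {"commands": [1,0,0,-0.005,0,1,0,0,-0.01,0,1,0,0,-0.02,0,1,0,0,-0.02,0,1,0,0,-0.02,0,1,0,0,-0.02,0,1,0,0,-0.02,0,1,0,0,-0.02,0,1,0,0,-0.02,0,1,0,0,-0.02,0,1,0,0,0,0,1,0,0,0,0]}}

```text
t: 7.67
tool_pos: [0.549, 0.1757, 0.1794]
orientation: [-3.113, -0.418, -0.005]
force: [0.0, 0.7, -1.4]
opening: 0.0275
```

Run:
```python
from h import *
p=snap('wrist','w2.png');snap('scene','s2.png')
s=robot.read_state();print(s['t'],s['tool_pos'],s['q'],s['opening'],s['force'])
a=cv2.imread('pics/s2.png')[60:300,200:460];cv2.imwrite('pics/s2z.png',cv2.resize(a,None,fx=2.5,fy=2.5,interpolation=cv2.INTER_CUBIC))
```

```text
7.7667 [0.54745962 0.17529437 0.17654948] [ 2.20675111e-01  8.71000015e-02  1.61180120e+00  2.91129032e-05
  1.44414865e+00 -4.60031448e-02] 0.02714890997261824 [-0.10041095  0.03421016 -0.68866103]
```

View pics/w2.png

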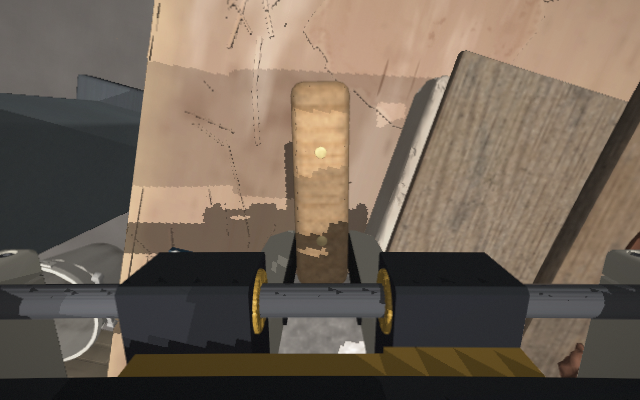

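View pics/s2z.png

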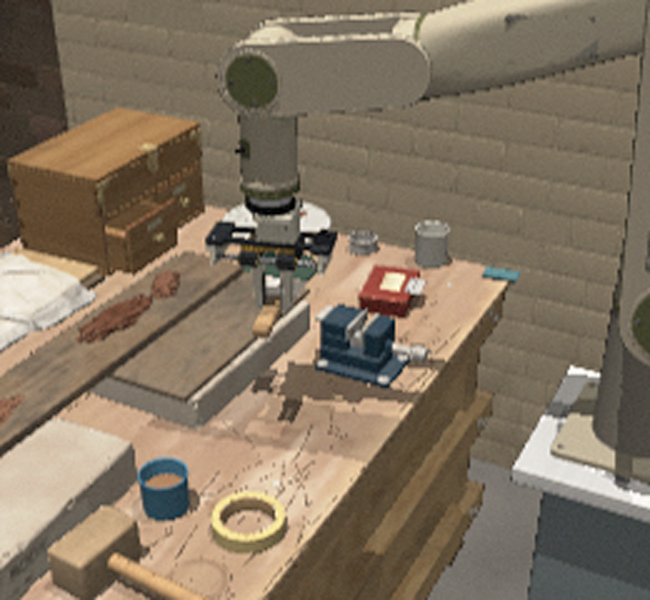

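>>> {"op": "jog_arm", "data": {"commands": [1,0,0,-0.01,-6.55,1,0,0,-0.01,-6.55,1,0,0,0,-6.55,1,0,0,0,-6.55,1,0,0,0,-6.55,1,0,0,0,-6.55,1,0,0,0,-6.55,1,0,0,0,-6.55,1,0,0,0,-6.55,1,0,0,0,-6.55,1,0,0,0,-6.55,1,0,0,0,-6.55,1,0,0,0,-6.6,1,0,0,0,0]}}

```text
t: 8.93
tool_pos: [0.547, 0.1752, 0.1955]
orientation: [-2.001, -2.419, 0.004]
force: [0.1, 0.4, -0.6]
opening: 0.0276
```

>>> {"op": "jog_arm", "data": {"commands": [1,-0.02,-0.0144,0,0,1,-0.02,-0.0144,0,0,1,-0.02,-0.0144,0,0,1,-0.02,-0.0144,0,0,1,-0.02,-0.0144,0,0,1,-0.02,-0.0144,0,0,1,-0.02,-0.0144,0,0,1,-0.02,-0.0144,0,0,1,-0.02,-0.0144,0,0,1,-0.02,-0.0144,0,0,1,-0.02,-0.0144,0,0,1,-0.02,-0.0144,0,0,1,-0.02,-0.0144,0,0,1,-0.02,-0.0144,0,0,1,-0.02,-0.0144,0,0,1,-0.02,-0.0144,0,0,1,-0.02,-0.0144,0,0,1,-0.02,-0.0144,0,0,1,-0.02,-0.0144,0,0,1,-0.02,-0.0144,0,0]}}

```text
t: 10.6
tool_pos: [0.3365, -0.2708, 0.1965]
orientation: [-2.014, -2.409, -0.0]
force: [0.5, -0.3, -0.7]
opening: 0.0273
```

Run:
```python
from h import *
p=snap('wrist','w3.png');
s=robot.read_state();R=cv2.Rodrigues(np.array(s['orientation']))[0];print(s['t'],s['tool_pos'],np.degrees(np.arctan2(R[1,0],R[0,0])),np.round(s['q'],2))
q=snap('scene','s3.png')
a=q['img'][100:220,310:450];cv2.imwrite('pics/s3z.png',cv2.resize(a,None,fx=5,fy=5,interpolation=cv2.INTER_CUBIC))
t=np.array([.5296,-.2335]);
for P in (p,q):
  for r in robot.pinpoint('lid_lip',P)[:2]+robot.pinpoint('tin',P)[:1]:
    v,u=r['position'];print(r['score'],u*640,v*400,at(P,u*640,v*400,.034))
c,s_=np.cos(.1831),np.sin(.1831)
l=np.array([[.046,.067,.036],[.046,-.067,.036],[-.046,-.067,.036],[-.046,.067,.036],[-.066,-.028,.036],[-.066,.028,.036]])
W=l@np.array([[c,s_,0],[-s_,c,0],[0,0,1]])+np.array([*t,0]);print(proj(p,W).round().tolist());print(proj(q,W).round(1).tolist())
```

```text
10.65 [ 0.33496728 -0.27397789  0.19656373] 100.15601107136997 [-0.8  -0.33  1.96 -0.    1.51 -2.55]
0.57 369.28 173.32 [ 0.46479619 -0.25700756  0.034     ]
0.66 354.81600000000003 183.07999999999998 [ 0.4876857  -0.13862795  0.034     ]
[[378.0, 377.0], [270.0, 378.0], [267.0, 312.0], [381.0, 312.0], [300.0, 297.0], [348.0, 297.0]]
[[342.0, 177.3], [349.1, 164.9], [367.2, 167.2], [361.2, 179.9], [369.6, 171.3], [367.2, 176.7]]
```

View pics/w3.png

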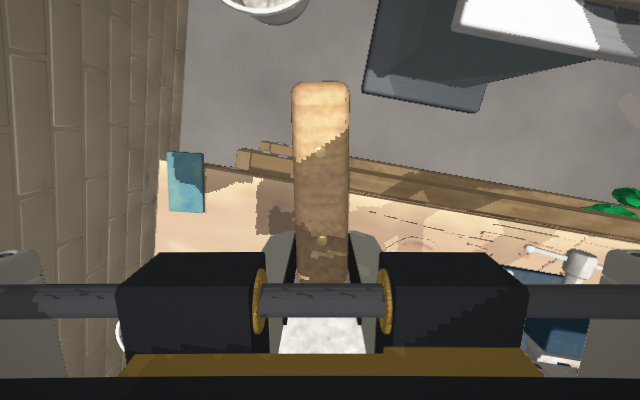

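View pics/s3z.png

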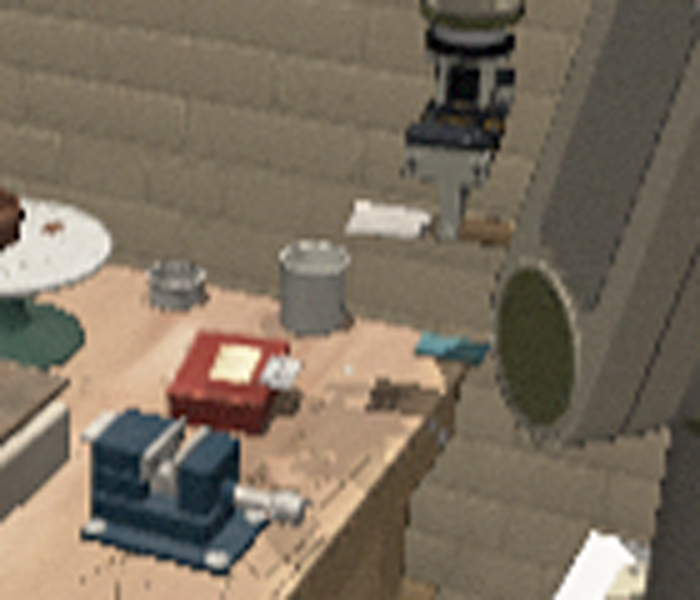

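>>> {"op": "jog_arm", "data": {"commands": [1,0.004,0,0.01,0,1,0,0,0.02,0,1,0,0,0.02,0,1,0,0,0.02,0,1,0,0,0.02,0,1,0,0,0.02,0,1,0,0,0.02,0,1,0,0,0.02,0,1,0,0,0.015,0,1,0,0,0.01,0,1,0,0,0.005,0,1,0,0,0,0,1,0,0,0,0]}}

```text
t: 11.98
tool_pos: [0.3373, -0.2662, 0.018]
orientation: [2.009, 2.415, 0.0]
force: [0.3, 0.8, -0.1]
opening: 0.0275
```

```bash
cat > look.py <<'E'
from h import *
import sys
n=sys.argv[1]
q=snap('scene','s%s.png'%n)
s=robot.read_state();R=cv2.Rodrigues(np.array(s['orientation']))[0];T=np.array(s['tool_pos']);yaw=np.arctan2(R[1,0],R[0,0])
t=np.array([.5296,-.2335]);c,s_=np.cos(.1831),np.sin(.1831);d=T[:2]-t
print('t',s['t'],'T',T.round(4),'yaw',np.degrees(yaw).round(2),'local x,y',(d@[c,s_]).round(4),(d@[-s_,c]).round(4),'F',np.round(s['force'],1),np.round(s['wrist_torque'],2),'op',s['opening'],np.round(s['q'],2))
a=q['img'][130:210,330:430];cv2.imwrite('pics/s%sz.png'%n,cv2.resize(a,None,fx=8,fy=7.5,interpolation=cv2.INTER_CUBIC))
# expected level scraper: x_s axis = -tool y
y=R[:,1];x=R[:,0]
for lab,l in (('edge far(-y)',(-.091,-.035,.0085)),('edge near',(-.091,.035,.0085)),('root near',(-.018,.02,.0085))):
    W=T+y*(-l[0])+x*l[1]+np.array([0,0,l[2]]);u=proj(q,W)[0];print(lab,W.round(3),u.round(1),((u-[330,130])*[8,7.5]).round())
E
python3 look.py 4
```

```text
t 12.0333 T [ 0.3376 -0.2667  0.0185] yaw 100.49 local x,y -0.1948 0.0023 F [-0.   0.8 -0.5] [ 0.09 -0.21 -0.  ] op 0.027405820650738374 [-0.79 -0.14  2.14  0.    1.14 -2.54]
edge far(-y) [ 0.433 -0.285  0.027] [377.4 173.6] [379. 327.]
edge near [ 0.421 -0.216  0.027] [374.6 180.3] [357. 378.]
root near [ 0.352 -0.244  0.027] [390.6 181. ] [485. 382.]
```

View pics/s4z.png

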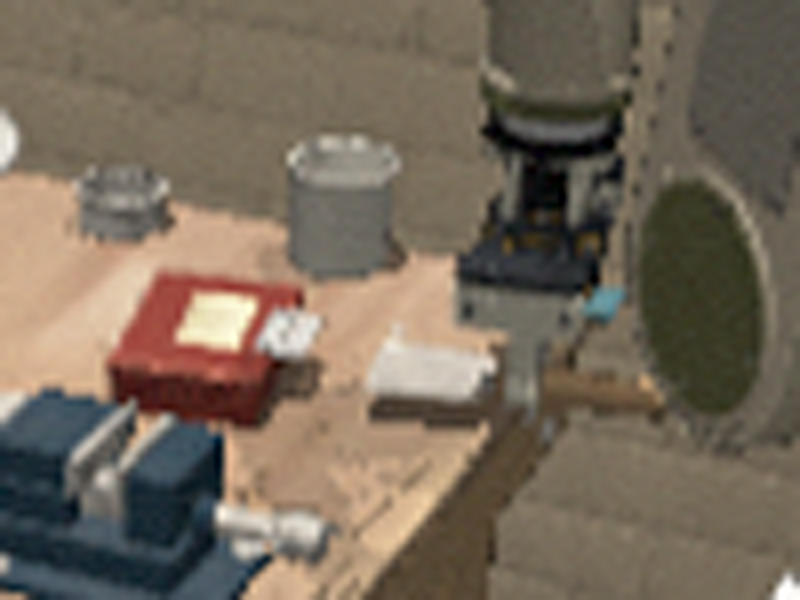

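>>> {"op": "jog_arm", "data": {"commands": [1,-0.002,0,0.003,0,1,0,0.01,0,0,1,0,0.01,0,0,1,0,0.01,0,0,1,0,0.01,0,0,1,0,0.005,0,0,1,0,0.005,0,0,1,0,0.004,0,0,1,0,0,0,0,1,0,0,0,0]}}

```text
t: 12.87
tool_pos: [0.3904, -0.2584, 0.0145]
orientation: [-2.009, -2.415, 0.0]
force: [0.5, 0.1, -0.1]
opening: 0.0276
```

```bash
python3 look.py 5
```

```text
t 12.9167 T [ 0.3902 -0.2584  0.0145] yaw 100.49 local x,y -0.1416 0.0009 F [ 0.6 -0.2 -0.3] [ 0.09 -0.16 -0.  ] op 0.027538335399743832 [-0.69 -0.02  2.04 -0.    1.12 -2.45]
edge far(-y) [ 0.486 -0.276  0.023] [366.6 172.7] [293. 321.]
edge near [ 0.473 -0.207  0.023] [363.5 179.4] [268. 371.]
root near [ 0.404 -0.235  0.023] [379.4 180.1] [395. 375.]
```

View pics/s5z.png

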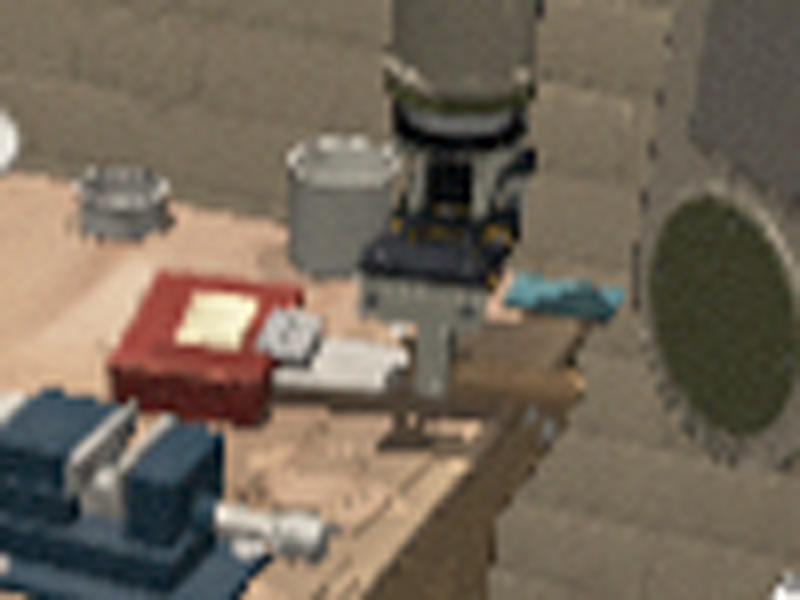

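>>> {"op": "jog_arm", "data": {"commands": [1,0,0,-0.005,0,1,0,0,-0.005,0,1,0,0,-0.002,0,1,0,0,-0.002,0,1,0,0,-0.002,0,1,0,0,0,0,1,0,0,0,0]}}

```text
t: 13.5
tool_pos: [0.3904, -0.2586, 0.0307]
orientation: [2.009, 2.415, -0.0]
force: [1.0, -0.6, -3.1]
opening: 0.0274
```

```bash
python3 look.py 6
```

```text
t 13.55 T [ 0.3904 -0.2585  0.0306] yaw 100.48 local x,y -0.1415 0.0007 F [ 1.5 -0.5 -3.8] [-0.06 -0.05 -0.03] op 0.0272310462406906 [-0.69 -0.05  2.03 -0.    1.16 -2.45]
edge far(-y) [ 0.486 -0.276  0.039] [366.8 169.8] [294. 298.]
edge near [ 0.473 -0.208  0.039] [363.6 176.4] [269. 348.]
root near [ 0.404 -0.236  0.039] [379.6 177. ] [396. 353.]
```

View pics/s6z.png

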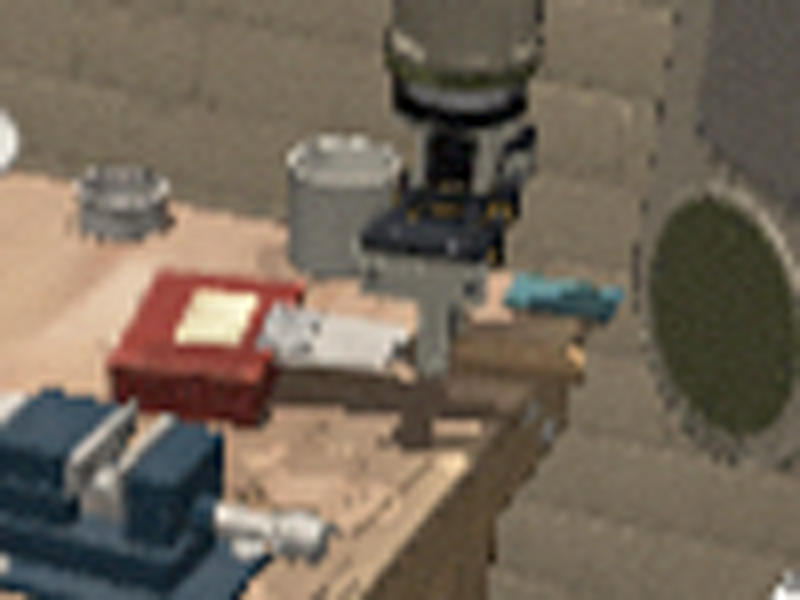

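>>> {"op": "jog_arm", "data": {"commands": [1,0,0,-0.002,0,1,0,0,-0.002,0,1,0,0,-0.002,0,1,0,0,0,0,1,0,0,0,0]}}

```text
t: 13.97
tool_pos: [0.3908, -0.2587, 0.0371]
orientation: [2.009, 2.414, 0.0]
force: [0.4, 0.4, -1.4]
opening: 0.0275
```

>>> {"op": "jog_arm", "data": {"commands": [1,0,0,-0.002,0,1,0,0,-0.002,0,1,0,0,-0.002,0,1,0,0,0,0,1,0,0,0,0]}}

```text
t: 14.38
tool_pos: [0.3904, -0.2585, 0.0428]
orientation: [2.009, 2.415, -0.0]
force: [0.0, -0.4, -2.2]
opening: 0.0276
```

```bash
python3 look.py 7
```

```text
t 14.4333 T [ 0.3904 -0.2585  0.0426] yaw 100.48 local x,y -0.1414 0.0008 F [-0.3 -0.9 -1.1] [ 0.08 -0.08 -0.04] op 0.027294622295540673 [-0.69 -0.06  2.02  0.    1.18 -2.45]
edge far(-y) [ 0.486 -0.276  0.051] [366.9 167.6] [295. 282.]
edge near [ 0.474 -0.208  0.051] [363.7 174.1] [270. 331.]
root near [ 0.404 -0.236  0.051] [379.7 174.8] [398. 336.]
```

View pics/s7z.png

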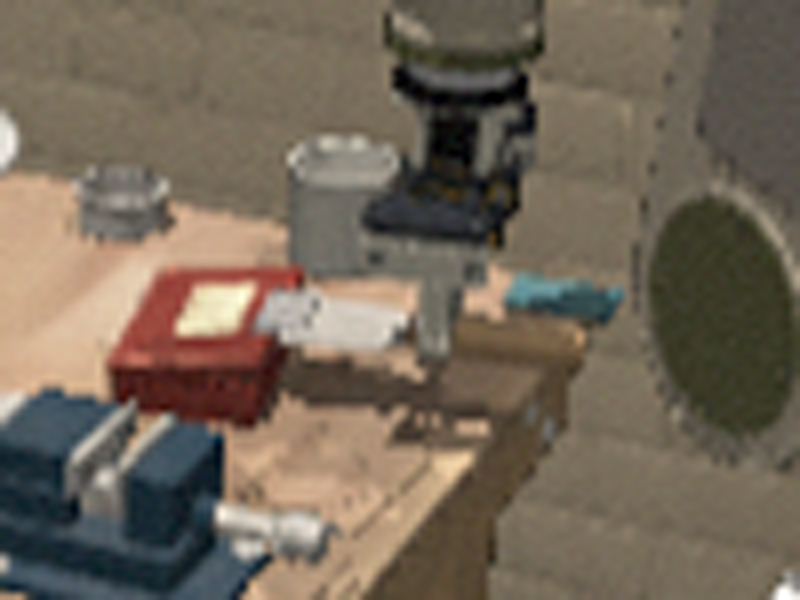

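>>> {"op": "jog_arm", "data": {"commands": [1,0,0,-0.002,0,1,0,0,-0.002,0,1,0,0,-0.002,0,1,0,0,-0.002,0,1,0,0,-0.002,0,1,0,0,-0.001,0,1,0,0,0,0,1,0,0,0,0,1,0,0,0,0]}}

```text
t: 15.18
tool_pos: [0.3904, -0.2585, 0.0536]
orientation: [2.009, 2.415, -0.0]
force: [-0.9, -0.2, -1.7]
opening: 0.0277
```

```bash
python3 look.py 8
python3 - <<'E'
from h import *
p=snap('top','t8.png');a=p['img'][170:260,380:480];cv2.imwrite('pics/t8z.png',cv2.resize(a,None,fx=7,fy=6.5,interpolation=cv2.INTER_CUBIC))
q=robot.read_camera('scene')
c,s_=np.cos(.1831),np.sin(.1831)
for th in (0,.1,.2,.25,.3,.35,.4):
    l=[]
    for y in (-.028,.028):
        dx,dz=-.113,.002
        l.append([.047+dx*np.cos(th)+dz*np.sin(th),y,.034-dx*np.sin(th)+dz*np.cos(th)])
    for y in (.067,):
        dx=-.093
        l.append([.047+dx*np.cos(th),y,.034-dx*np.sin(th)+.002])
    W=np.array(l)@np.array([[c,s_,0],[-s_,c,0],[0,0,1]])+np.array([.5296,-.2335,0])
    print(th,((proj(q,W)-[330,130])*[8,7.5]).round().tolist())
E
```

```text
t 15.2333 T [ 0.3904 -0.2585  0.0536] yaw 100.48 local x,y -0.1414 0.0008 F [-0.8  0.1 -2.6] [ 0.04 -0.09 -0.03] op 0.027442003921575805 [-0.69 -0.08  2.02 -0.    1.21 -2.45]
edge far(-y) [ 0.486 -0.276  0.062] [367.  165.5] [296. 266.]
edge near [ 0.474 -0.208  0.062] [363.8 172.1] [270. 315.]
root near [ 0.404 -0.236  0.062] [379.9 172.7] [399. 320.]
0 [[317.0, 310.0], [297.0, 350.0], [249.0, 374.0]]
0.1 [[317.0, 294.0], [297.0, 334.0], [249.0, 361.0]]
0.2 [[314.0, 278.0], [295.0, 318.0], [247.0, 348.0]]
0.25 [[313.0, 270.0], [293.0, 310.0], [246.0, 341.0]]
0.3 [[310.0, 263.0], [291.0, 302.0], [244.0, 334.0]]
0.35 [[308.0, 255.0], [288.0, 294.0], [242.0, 328.0]]
0.4 [[305.0, 247.0], [285.0, 286.0], [239.0, 321.0]]
```

View pics/s8z.png

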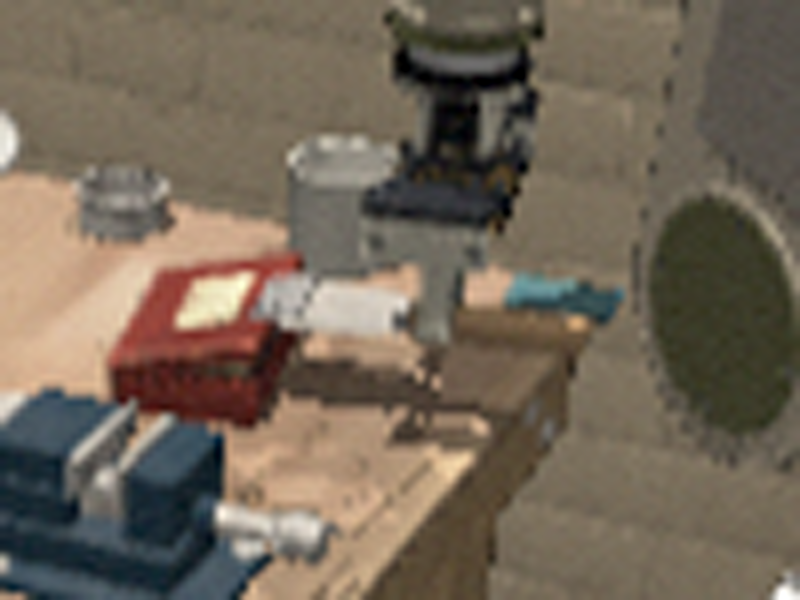

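>>> {"op": "jog_arm", "data": {"commands": [1,0,0,-0.002,0,1,0,0,-0.002,0,1,0,0,-0.001,0,1,0,0,0,0,1,0,0,0,0,1,0,0,0,0,1,0,0,0,0,1,0,0,0,0,1,0,0,0,0]}}

```text
t: 16.08
tool_pos: [0.3904, -0.2585, 0.0586]
orientation: [-2.009, -2.415, 0.0]
force: [0.3, -0.8, -1.5]
opening: 0.0274
```

```bash
python3 look.py 9
python3 - <<'E'
from h import *
a=cv2.imread('pics/s9.png')[150:195,335:385];b=cv2.imread('pics/s4.png')[150:195,335:385]
cv2.imwrite('pics/cmp.png',cv2.resize(np.hstack([b,a]),None,fx=8,fy=8,interpolation=cv2.INTER_CUBIC))
E
```

```text
t 16.1333 T [ 0.3904 -0.2585  0.0586] yaw 100.48 local x,y -0.1414 0.0008 F [-0.  -0.5 -0.9] [ 0.07 -0.07  0.04] op 0.027393409583669318 [-0.69 -0.09  2.01 -0.    1.22 -2.45]
edge far(-y) [ 0.486 -0.276  0.067] [367.  164.6] [296. 259.]
edge near [ 0.473 -0.208  0.067] [363.9 171.1] [271. 308.]
root near [ 0.404 -0.236  0.067] [379.9 171.7] [399. 313.]
```

View pics/cmp.png

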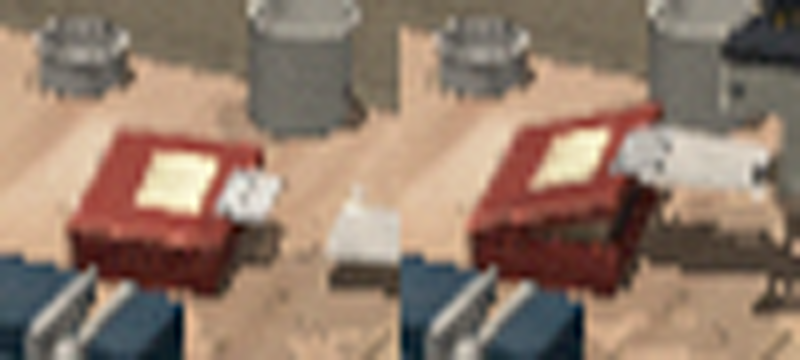

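>>> {"op": "jog_arm", "data": {"commands": [1,0,0,0,0,1,0,0,0,0,1,0,0,0,0,1,0,0,0,0,1,0,0,0,0,1,0,0,0,0,1,0,0,0,0,1,0,0,0,0,1,0,0,0,0,1,0,0,0,0,1,0,0,0,0,1,0,0,0,0]}}

```text
t: 17.13
tool_pos: [0.3904, -0.2585, 0.0586]
orientation: [-2.009, -2.415, -0.0]
force: [-0.8, 0.1, -1.8]
opening: 0.0277
```

```bash
python3 look.py 10
python3 - <<'E'
from h import *
a=cv2.imread('pics/s9.png');b=cv2.imread('pics/s10.png');print(cv2.absdiff(a,b)[150:195,335:385].max())
print([np.round(robot.read_camera('scene') and robot.read_state()['force'],1).tolist() for _ in range(5)])
p=snap('top','t10.png')
for t in ['mallet','water_pot','tape_roll','slip_pot','clay_cutter','test_tile']:
    r=robot.pinpoint(t,p)
    if r: v,u=r[0]['position'];print(t,at(p,u*640,v*400,0).round(3))
E
```

```text
t 17.1833 T [ 0.3904 -0.2585  0.0586] yaw 100.48 local x,y -0.1414 0.0008 F [ 0.9  0.3 -1.6] [ 0.02  0.   -0.05] op 0.027507660464928765 [-0.69 -0.09  2.01 -0.    1.22 -2.45]
edge far(-y) [ 0.486 -0.276  0.067] [367.  164.6] [296. 259.]
edge near [ 0.474 -0.208  0.067] [363.8 171.1] [271. 308.]
root near [ 0.404 -0.236  0.067] [379.9 171.7] [399. 313.]
42
[[-1.1, -0.3, -1.8], [0.6, 0.8, -1.1], [0.2, -0.3, -2.0], [-0.3, -0.2, -1.7], [0.1, -0.2, -2.0]]
mallet [0.469 0.646 0.   ]
water_pot [0.565 0.461 0.   ]
tape_roll [0.426 0.449 0.   ]
slip_pot [ 0.522 -0.429  0.   ]
clay_cutter [ 0.669 -0.4    0.   ]
test_tile [ 0.671 -0.417  0.   ]
```

```bash
python3 -c "
from plant import robot
print(robot.close_job())"
```

```text
the job is handed in; nothing more can be done
None
```

I gripped the scraper by its handle at 60 N, slid the blade under the steel lip and raised it in 1–2 mm steps until the seal gave way. I then handed the job in at about 17.5 s with the lid propped ajar on the blade. The hand-in gives no verdict, so the checks below are mine.

- **Seal:** the downward force on the tool was about 4 N early in the lift. It dropped to 1–2 N once the lid was open, which is roughly the lid's own weight.
- **Lid angle:** the last scene pictures put it at about 0.3 rad, with the lip roughly 33 mm up. The blade height, TCP at 0.0586 m, gives 0.3–0.35 rad. Both are inside the 0.16–0.42 rad band.
- **Stillness:** the TCP, grip opening (27.5 mm) and force held steady through a further second. Pixel noise of up to 42 grey levels between the two pictures was left unexamined, so stillness rests mainly on the steady readings.
- **Blade reach:** the blade edge looked about 5 mm shorter than its nominal length, but it was still well under the lip.
- **Bystanders:** in the last top picture five of them were within about 20 mm of their first readings, which I take as detection scatter. The largest shift was the water pot, at 20 mm.
- **One check failed:** the network's final answer for the test tile landed on the clay cutter. An earlier scene picture showed the tile in place, and the arm did not come near it.

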